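Hold the recessed reset of the microscope's control unit

TASK

The microscope's screen has frozen, so reset its control unit: slide the small dust shutter on top of the unit fully open by its orange grip, then take the blue-handled blunt probe out of the tool rack and reach its tip down through the round hole to press the recessed red button right down, gently. Keep the button down for at least two seconds, and finish while still gripping the probe and holding the button down. Leave everything else undisturbed.

Things in the scene. Friction and masses are not known exactly. Their poses are not given: they have to be found in the camera images.
- unit: Control unit, a fixed white-topped grey box, 160 mm deep (its x) by 210 mm wide (its y) by 70 mm high; origin at the centre of its underside on the bench, z up, its front with dials and display faces its own -x. In its flat top, at x = -25, y = -40 mm of its frame, is the 12 mm reset hole, covered by the sliding shutter. Two low rails (4 mm high, inner faces 37 mm apart) along its y guide the shutter.
- reset_hole (a point): Centre of the mouth of the reset hole, level with the unit's top face (70 mm above the bench); axes as the unit's. Round hole, 12 mm across with a 1 mm chamfer, straight down. The red button (10 mm across) fills it below: its face is 14 mm below the mouth when up, 22 mm when fully down.
- reset_button (a joint): Travel of the recessed red button in m: 0 up, 0.008 fully down; it is down for the unit from 0.005. A spring returns it: about 1.8 N to start, 4.4 N at 5 mm, 6 N at the bottom. No finger fits the hole, and the probe's own weight does not move it.
- shutter (a joint): Position of the dust shutter in m: 0 closed (over the hole), 0.040 fully open, slid along the unit's +y; it may start up to 0.008 open. Stiff (about 1.5 N) and stays where it is left. The hole is clear from 0.022 on, the shutter counts as open from 0.034.
- shutter_grip (a point): Centre of the orange upright grip rib on the shutter, moving with it; axes as the unit's. The rib is 10 mm thick (unit's y, the sliding direction) by 26 mm long (unit's x) and stands from 3 mm to 20 mm above the unit's top face; this point lies 12 mm above the top face.
- rack: Tool rack, a fixed wooden block 56 mm (its x) by 176 mm (its y) by 56 mm high, origin at the centre of its underside. Three holes of 8 mm in its top, 56 mm apart along its y, each hold one upright tool: the blue-handled blunt probe, a yellow-handled needle and a brush, in any order.
- probe_center (a point): Centre, half-way up, of the blunt probe, axes as the probe's (z along it, up out of the rack). 136 mm long: a steel shank 6 mm across with a flat blunt end, 48 mm long, then a steel collar 15 mm across (6 mm high) that rests on the rack's top, and above it a round blue handle 14 mm across up to the flat top. The tip is 68 mm below this point, the top 68 mm above. In the rack the tip is 8 mm and the top 144 mm above the bench, and the shank sits 48 mm deep in its hole. 45 g.
- probe_tip (a point): End of the probe's steel shank, on its axis, 136 mm below the top of its handle; axes as the probe's.
- needle: Bystander: yellow-handled needle standing in the rack, shaped and sized like the probe; origin at its lower end, 8 mm above the bench.
- brush: Bystander: small wooden brush standing in the rack, bristles up, 136 mm long; origin at its lower end, 8 mm above the bench.
- lens_cap: Bystander: black lens cap, 38 mm across, 17 mm high, lying on the rear right of the unit's top; origin at the centre of its underside.
- petri_dish: Bystander: covered dish, 62 mm across, 15 mm high, at the right of the bench; origin at the centre of its underside.
- jar: Bystander: glass specimen jar, 62 mm across, 85 mm high, at the left of the bench; origin at the centre of its underside.
- dropper: Bystander: amber dropper bottle, 40 mm across, 95 mm high, at the back of the bench; origin at the centre of its underside.
- slide_box: Bystander: blue and white slide box, 100 x 87 x 35 mm, at the right of the bench; origin at the centre of its underside.

How it is judged (in metres and radians):
On the way, in this order (a step that is already met when the one before it is completed fails the run):
1. the dust shutter is slid fully open (value of joint shutter above 0.034 m), for 0.2 s.
2. the gripped probe, through the hole, holds the button down for two seconds (value of joint reset_button above 0.005 m and horizontal distance between probe_tip and reset_hole below 0.006 m and z of probe_tip in the frame of unit below 0.054 m and contact force between the fingers and probe above 2 N), for 2 s.
At the end, for the whole second after the job is handed in: The shutter is open (at least 34 of its 40 mm); the probe, still gripped by the fingers and at rest, has its tip inside the reset hole (within 6 mm of its axis, at least 16 mm below the mouth) and holds the button at least 5 mm down of its 8 mm (all of step 2 and value of joint shutter above 0.034 m and linear speed of probe below 0.02 m/s); the arm keeps its last pose, push and grip.
It fails at once if the probe is forced against the unit (more than 25 N) (contact force between probe and unit above 25 N).
It fails at once if another thing is disturbed (moved more than 30 mm) (distance of any of needle, brush, lens_cap, petri_dish, jar, dropper, slide_box from where it was at the start of the episode above 0.03 m).
It also fails if it takes over 54 s, if anything falls off the work surface, if the arm or the gripper's body presses on something with over 40 N, if the wrist force passes 120 N, or if a joint passes its speed limit or range.

ROBOT

A 6-joint arm with a two-finger parallel gripper is mounted at the origin on the work surface. World frame = base frame: x ahead of the robot, y to its left, z up, the work surface at z = 0. Lengths are in m, angles in degrees, forces in N, time in s.
With the tool pointing down it reaches from about 0.325 to 0.775 m from the base axis. Payload 5.5 kg.
Tool frame: the origin (TCP) lies at the centre of the arm's flange, where the gripper is bolted on; the fingertips stand 182 mm ahead of it and the grasp point (between the pads) lies 163 mm ahead of it; z points along the fingers, y is the direction in which the jaws open and shut (so a half turn about z gives the same grasp; the last joint's range is limited). The gripper opens to 88 mm and grips with 3 to 60 N. Pads are 20 mm wide; open, the fingers measure 115 mm over their backs; the gripper's body (75 mm by 178 mm) begins 61 mm behind the grasp point.
Start: joints at [-3.249, 5.22, 70.514, -0, 104.267, -3.249], TCP at [0.6, -0, 0.405] pointing down, gripper open.
Joint ranges: [-164.24, 164.24], [-49.07, 125.15], [9.68, 141.18], [-86.29, 266.29], [3.28, 154.24], [-151.56, 151.56]. Speed limits (degrees/s): [147.25, 147.25, 172.46, 180, 180, 180].

INTERFACE

Orientations are given as [roll, pitch, yaw] about the fixed x, y, z axes, in that order (R = Rz(yaw) Ry(pitch) Rx(roll)).
In Python, from station import r gives the robot as it stands. The module is installed in compiled form; this text tells all that it offers. Calls block until the motion is done:
- r.reach(position, orientation): joint-space move of the TCP to a pose.
- r.servo_line(position, rotation=None, speed=0.15): straight line of the TCP; rotation=None keeps the orientation; speed is the mean speed in m/s.
- r.move_joints(angles): joint-space move.
- r.let_go() and r.grab(squeeze=None): open the fingers fully, or close them until they stop; squeeze is the grip in N (None keeps the last).
- r.wait(seconds).
- r.inverse_kinematics(position, orientation): joint angles nearest the present ones, or None.
- r.sense(): the state.
- r.snapshot(name): name is "scene" or "side" or "wrist"; returns a dict with "frame" (384x512x3 uint8, red, green, blue), "fx", "fy", "cx", "cy" (pixels), "R" (3x3) and "t" (3): a world point X has camera coordinates R X + t. Camera axes: x right, y down, z forward; pixel columns grow to the right and rows downward; lengths in m; the calibration is good to about 2 mm. A picture is of the moment at which its call begins. There is no depth.
A pose or a line that the arm cannot do raises r.IKError and nothing moves.
- r.hand_in(): hands the job in, once; it reports no verdict.
The state is a dict: "clock": time; "joints": joint angles; "joint_vel": joint speeds; "joint_torque": joint torques, N m; "tcp_pos": TCP position; "orientation": TCP orientation; "contact_force": force on the tool from outside, world axes, zero at the start; "torque": the same for the moment, N m; "opening": finger opening in m.
Only numpy, scipy, OpenCV 4.12 (cv2) and the standard library are available. Lean on these libraries where they do the work, as an engineer would, in place of code of your own. Each camera call takes 0.05 s, during which the arm holds its last target. There are 200 camera calls.

## Working session

There is one attempt and no reset: what is moved stays moved. The work goes in short steps, each a Python script; the robot and the scene stay as the last script left them, time stands still between calls to the robot, and variables do not carry over. Pictures are saved under pics/ and viewed, about 8 in all and at most 12, crops included, and the job is handed in when it is done.

```bash
mkdir -p pics; cat > h.py <<'E'
import numpy as np, cv2
from station import r
def snap(n,f=None):
    s=r.snapshot(n); 
    if f: cv2.imwrite('pics/'+f, s['frame'][:,:,::-1])
    np.savez('pics/'+(f or n)+'.npz',**s); return s
def ray(s,u,v,z):
    R=np.array(s['R']);t=np.array(s['t']);c=-R.T@t
    d=R.T@np.array([(u-s['cx'])/s['fx'],(v-s['cy'])/s['fy'],1]); return c+d*(z-c[2])/d[2]
def proj(s,X):
    p=np.array(s['R'])@X+s['t']; return np.array([s['fx']*p[0]/p[2]+s['cx'],s['fy']*p[1]/p[2]+s['cy']])
E
python3 - <<'E'
from h import *
a=[snap(n,n+'0.png') for n in('scene','side','wrist')]
for s in a: print(-np.array(s['R']).T@s['t'],s['fx'])
cv2.imwrite('pics/c0.png',cv2.resize(np.vstack([np.hstack([a[0]['frame'],a[1]['frame']])])[:,:,::-1],(800,300)))
E
```

```text
[1.12356904 0.24655041 1.07351192] 415.5676875773536
[0.23400793 0.91300669 0.92695725] 460.644058065464
[0.60082528 0.0795441  0.38410104] 281.37142578190077
```

View pics/scene0.png

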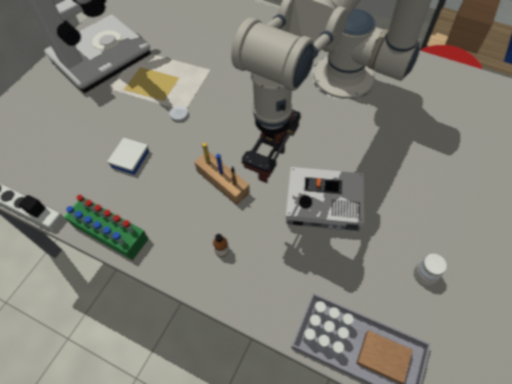

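View pics/wrist0.png

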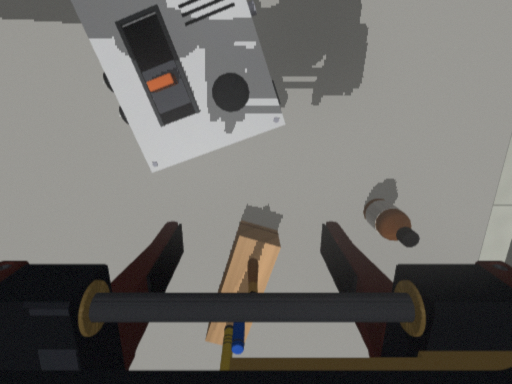

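The scene picture shows the unit near (325,200) and the rack near (222,178). In the wrist view the orange grip is at (160,82), the unit's right top corners are at (152,171) and (285,122), and the blue handle top is at about (238,350).

```bash
python3 - <<'E'
from h import *
w=dict(np.load('pics/wrist0.png.npz'))
fr=ray(w,152,171,.07);rr=ray(w,285,122,.07)
print('corners',fr,rr,np.linalg.norm(fr-rr)); d=rr-fr; print('unit yaw',np.degrees(np.arctan2(d[1],d[0])))
print('grip top',ray(w,160,82,.09))
print('probe top',ray(w,238,350,.144), 'rack tops',[ray(w,u,v,.056) for u,v in((245,225),(280,237))])
print(r.sense()['orientation'],np.array(w['R']))
f=cv2.imread('pics/side0.png'); s=dict(np.load('pics/side0.png.npz'))
p=proj(s,np.array([.62,0.03,.1])).astype(int);print(p)
y,x=max(p[1]-100,0),max(p[0]-130,0)
c=f[y:y+200,x:x+266];print(x,y);cv2.imwrite('pics/side_c.png',cv2.resize(c,None,fx=3,fy=3,interpolation=cv2.INTER_CUBIC))
E
```

```text
corners [0.48658951 0.00765978 0.07      ] [0.63663555 0.06226416 0.07      ] 0.15967296225346558
unit yaw 19.997332577135086
grip top [0.51080358 0.10129931 0.09      ]
probe top [ 0.5860387  -0.17267401  0.144     ] rack tops [array([ 0.59211663, -0.06533554,  0.056     ]), array([ 0.63690847, -0.08196762,  0.056     ])]
[-1.79915453e+02 -3.15132743e-03  9.00008647e+01] [[ 9.99998052e-01  7.79765653e-04 -1.81308781e-03]
 [ 1.27428021e-03 -9.56596626e-01  2.91412545e-01]
 [-1.50716019e-03 -2.91414287e-01 -9.56595757e-01]]
[241 198]
111 98
```

View pics/side_c.png

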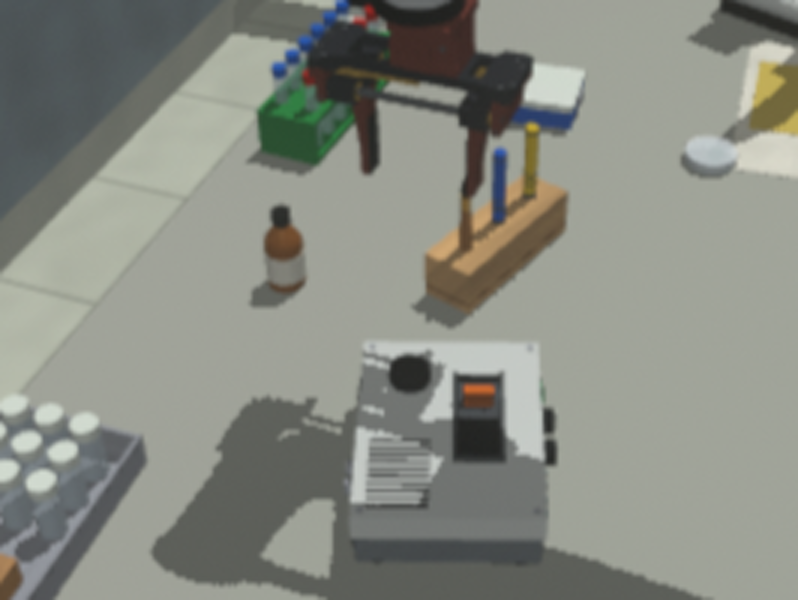

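Side crop: blue probe is the middle tool (top at full-image (277.7,148)), yellow behind (top ≈(288.5,140)), brush in front; the rack's end top corners are at (427,258) and (467,278) in the crop.

```bash
cat >> h.py <<'E'
def Rz(a): a=np.radians(a); return np.array([[np.cos(a),-np.sin(a)],[np.sin(a),np.cos(a)]])
E
python3 - <<'E'
from h import *
w=dict(np.load('pics/wrist0.png.npz'));s=dict(np.load('pics/side0.png.npz'))
fr=ray(w,152,171,.07)[:2]; O=fr-Rz(20)@[-.08,-.105]; toU=lambda X:Rz(20).T@(X[:2]-O)
print('O',O,'hole',O+Rz(20)@[-.025,-.04],'grip U',toU(ray(w,160,80,.09)),'cap U',toU(ray(w,231,92,.087)))
q=lambda u,v,z:ray(s,111+u/3,98+v/3,z)
print('side: probe top',q(500,150,.144),'collar',q(499,222,.056),'needle',q(532,125,.144),'needle collar',q(531,195,.056),'brush base',q(466,247,.056))
print('rack corners',q(427,258,.056),q(467,278,.056),q(568,192,.056))
print('side grip U',toU(q(479,388,.09)), 'corners U', toU(q(365,343,.07)),toU(q(538,343,.07)))
E
```

```text
O [0.5258528  0.13368912] hole [0.51604129 0.08755091] grip U [-0.02443413 -0.02363301] cap U [ 0.03655365 -0.05740911]
side: probe top [ 0.58374867 -0.17378008  0.144     ] collar [ 0.58199506 -0.17136566  0.056     ] needle [ 0.56747704 -0.22750342  0.144     ] needle collar [ 0.56524717 -0.22766331  0.056     ] brush base [ 0.5999953  -0.12045058  0.056     ]
rack corners [ 0.63071619 -0.09028741  0.056     ] [ 0.58246304 -0.07459429  0.056     ] [ 0.52994321 -0.24632765  0.056     ]
side grip U [-0.02734173 -0.02548892] corners U [ 0.07622858 -0.10459486] [-0.08260002 -0.10516957]
```

```bash
python3 - <<'E'
from h import *
O=np.array([.5258,.1335]); P=lambda x,y:O+Rz(20)@[x,y]
g=P(-.025,-.0245)
r.reach([*g,.33],[180,0,20]); r.servo_line([*g,.259],speed=.1)
print(r.sense()['clock'],r.sense()['contact_force']); r.grab(15)
s0=r.sense(); print('open',s0['opening'],s0['contact_force'])
for k in range(1,14):
    r.servo_line([*(P(-.025,-.0245+.004*k)),.259],speed=.03)
    f=Rz(20).T@(np.array(r.sense()['contact_force'])-s0['contact_force'])[:2]; print(k,np.round(f,2))
    if f[1]<-7: break
print(Rz(20).T@(np.array(r.sense()['tcp_pos'][:2])-O),r.sense()['clock'])
r.let_go(); p=r.sense()['tcp_pos']; r.servo_line([p[0],p[1],.36],speed=.15)
pr=np.array([.585,-.173]); r.reach([*pr,.36],[180,0,72])
snap('side','side1.png'); a=snap('wrist','wrist1.png');print(r.sense()['clock'])
f=cv2.imread('pics/side1.png')[98:298,111:377]; cv2.imwrite('pics/c1.png',np.hstack([cv2.resize(f,(399,300)),cv2.resize(a['frame'][:,:,::-1],(400,300))]))
E
```

```text
2.2833 [ 0.10969101 -0.03139581  0.31335613]
open 0.009786677990989638 [-0.20708651 -0.02315435 -0.35082838]
1 [-0.03 -0.86]
2 [-0.37  0.36]
3 [0.99 0.19]
4 [0.05 0.05]
5 [0.89 0.47]
6 [1.16 1.37]
7 [2.63 0.  ]
8 [ 3.47 -0.32]
9 [ 3.56 -1.31]
10 [  3.35 -12.74]
[-0.02494501  0.01317122] 6.2917
9.775
```

View pics/c1.png

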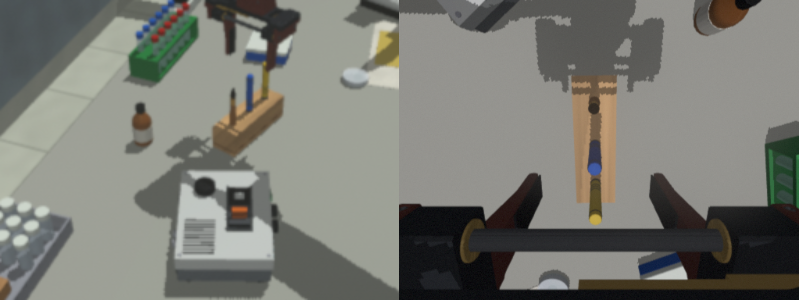

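Left: the shutter is open, with the rib moved toward +y. Right: blue top at about wrist pixel (250,216), and the rack is aligned with the image, so the jaw axis is right.

```bash
python3 - <<'E'
from h import *
w=dict(np.load('pics/wrist1.png.npz'));s=dict(np.load('pics/side1.png.npz'))
print('wrist',ray(w,249.6,217,.144))
for n,(y0,y1,x0,x1) in {'side1':(130,180,250,300),'wrist1':(150,260,200,300)}.items():
    f=cv2.imread(f'pics/{n}.png').astype(int); m=(f[...,0]>f[...,2]+60)&(f[...,0]>f[...,1]+40); m[:y0]=0;m[y1:]=0;m[:,:x0]=0;m[:,x1:]=0
    y,x=np.nonzero(m);print(n,x.min(),x.max(),y.min(),y.max(),x[y<y.min()+3].mean(),x[y>y.max()-5].mean())
f=cv2.imread('pics/side1.png')[200:270,215:315];g=cv2.imread('pics/wrist1.png')[80:280,180:330]
cv2.imwrite('pics/c2.png',np.hstack([cv2.resize(f,(500,350),interpolation=2),cv2.resize(g,(262,350),interpolation=2)]))
E
```

```text
wrist [ 0.58451201 -0.17213154  0.144     ]
side1 276 299 134 163 280.61538461538464 277.0
wrist1 242 258 208 223 250.0 250.25
```

View pics/c2.png

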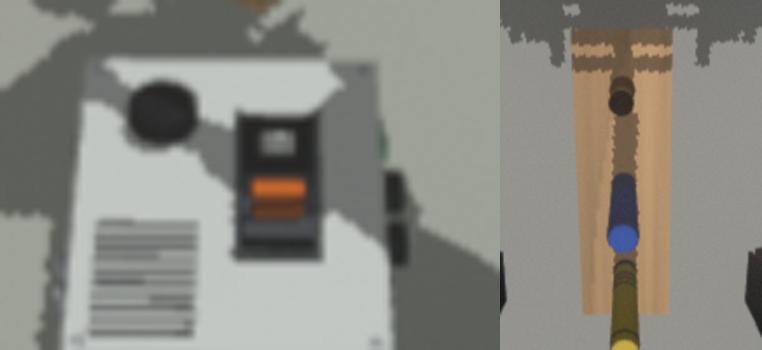

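```bash
python3 - <<'E'
from h import *
s=dict(np.load('pics/side1.png.npz'));O=np.array([.5258,.1335])
print('hole patch U',Rz(20).T@(ray(s,270.4,228,.07)[:2]-O))
pr=[.5845,-.1725]
r.servo_line([*pr,.271],speed=.12); r.grab(35); q=r.sense(); print(q['opening'],q['contact_force'])
r.servo_line([*pr,.386],speed=.12); print(r.sense()['opening'],r.sense()['clock'])
h=O+Rz(20)@[-.025,-.04]; print(h)
r.reach([*h,.386],[180,0,72]); r.servo_line([*h,.351],speed=.1)  # tip ~0.088
r.wait(.3); a=snap('wrist','wrist2.png'); b=snap('side','side2.png');c=snap('scene','scene2.png');print(r.sense()['clock'],r.sense()['contact_force'])
T=np.array([*h,.088])
ims=[]
for x in(a,b,c):
    p=proj(x,T);print(p,proj(x,np.array([*h,.07])))
    u,v=int(np.clip(p[0]-40,0,432)),int(np.clip(p[1]-60,0,284)); print(u,v); ims.append(cv2.resize(x['frame'][v:v+100,u:u+80,::-1],(264,330),interpolation=2))
cv2.imwrite('pics/c3.png',np.hstack(ims))
E
```

```text
hole patch U [-0.02696157 -0.04329562]
0.01358667667656897 [ 1.43549937  0.52763808 -1.27122665]
0.013599443238157453 12.9
[0.51598849 0.08736179]
14.8917 [ 0.43038802 -0.95806886 -1.07546471]
[250.00701527 196.89439511] [250.07953867 191.14939441]
210 136
[269.74515215 223.95905811] [269.67196057 228.87135423]
229 163
[312.1551713  180.98788716] [311.58425237 184.36130023]
272 120
```

View pics/c3.png

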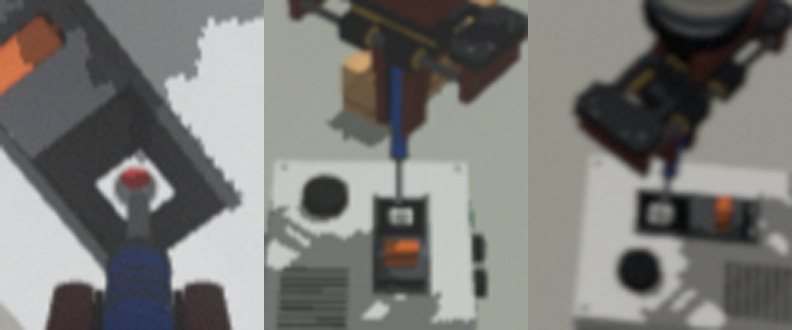

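The shutter is clear, the red button is visible and the tip hovers almost over the hole. I'll enlarge the wrist and side views.

```bash
python3 - <<'E'
import cv2,numpy as np
a=cv2.imread('pics/wrist2.png')[175:215,230:270];b=cv2.imread('pics/side2.png')[205:245,250:290]
cv2.imwrite('pics/c4.png',np.hstack([cv2.resize(x,(400,400),interpolation=2) for x in(a,b)]))
E
```

```text
(no output)
```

View pics/c4.png

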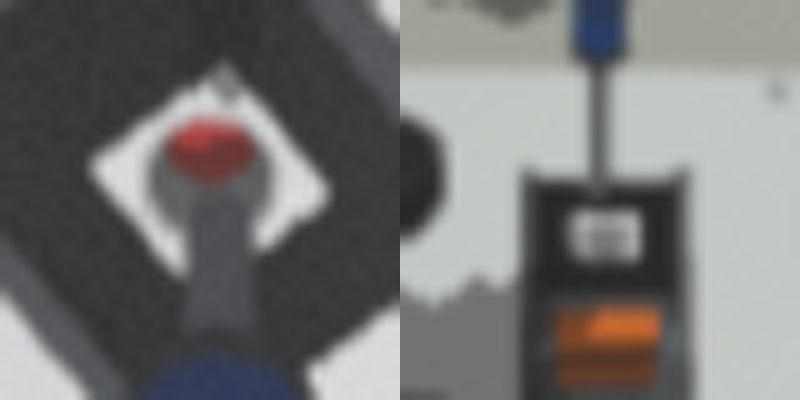

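```bash
python3 - <<'E'
from h import *
w=dict(np.load('pics/wrist2.png.npz'));s=dict(np.load('pics/side2.png.npz'))
for n,c,t,h in(('w',w,(251.6,196),(250.6,192.5)),('s',s,(269.3,223.3),(270,228.2))):
    T=ray(c,*t,.088);H=ray(c,*h,.07);print(n,'tip',T,'hole',H,'move',(H-T)*1000)
print(r.sense()['tcp_pos'])
E
```

```text
w tip [0.51763631 0.08772936 0.088     ] hole [0.51604498 0.08589535 0.07      ] move [ -1.59132223  -1.83400973 -18.        ]
s tip [0.51791439 0.0854169  0.088     ] hole [0.51601616 0.08467362 0.07      ] move [ -1.89823453  -0.74328597 -18.        ]
[0.51599277 0.08741598 0.35127655]
```

```bash
python3 - <<'E'
from h import *
p=np.array([.5160-.0017,.0874-.0012])
def F():
    v=[]
    for _ in range(5): r.wait(.03); v.append(r.sense()['contact_force'])
    return np.mean(v,0)
r.servo_line([*p,.351],speed=.05); f0=F()
tip=.088-.351
for t in [.074,.069,.064,.060,.056,.054,.053,.052,.051,.050,.0495]:
    r.servo_line([*p,t-tip],speed=.03); f=F()-f0; q=r.sense()
    print(t,round(q['tcp_pos'][2]+tip,4),np.round(f,2),round(q['opening'],4))
    if abs(f[2])>(9 if t<.056 else 3) : print('stop');break
print(r.sense()['clock'])
a=snap('wrist','wrist3.png'); b=snap('side','side3.png')
cv2.imwrite('pics/c5.png',np.hstack([cv2.resize(x,(400,400),interpolation=2) for x in(a['frame'][165:225,220:280,::-1],b['frame'][195:255,240:300,::-1])]))
E
```

```text
0.074 0.0743 [0.05 0.52 0.08] 0.0135
0.069 0.069 [ 0.08 -0.35  0.6 ] 0.0133
0.064 0.0641 [0.13 0.41 0.67] 0.0137
0.06 0.06 [-0.15 -0.    0.3 ] 0.0137
0.056 0.056 [-0.19 -0.11  0.49] 0.0136
0.054 0.0543 [-0.81 -0.07  3.19] 0.0133
0.053 0.0531 [-0.61 -0.17  3.13] 0.0136
0.052 0.0521 [-0.35 -0.03  4.28] 0.0137
0.051 0.0511 [-0.17  0.37  4.67] 0.0135
0.05 0.0501 [-0.08  0.21  5.34] 0.0133
0.0495 0.0496 [-0.05 -0.03  5.39] 0.0134
20.4583
```

View pics/c5.png

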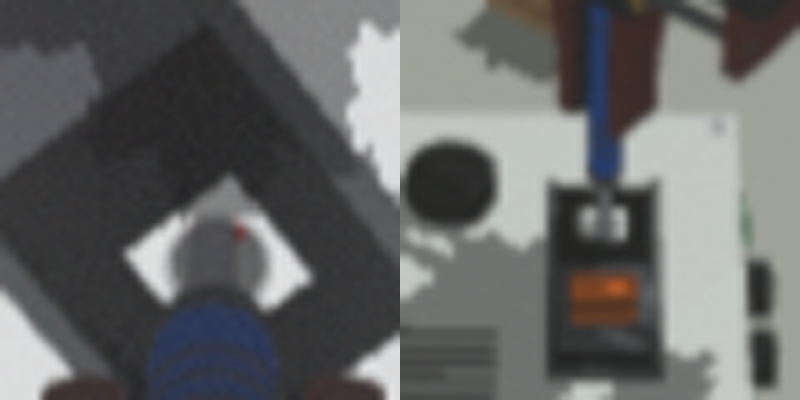

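The tip is in the hole, a touch left of centre with no side force. The force follows the spring law, about 5.2 N at an estimated 6.4 mm. I'll hold and hand in.

```bash
python3 - <<'E'
from h import *
r.wait(3); q=r.sense(); print(q['clock'],q['contact_force'],q['opening'],q['tcp_pos'])
r.hand_in()
E
```

```text
23.5583 [-0.1023017   0.01157607  3.86707561] 0.013416888875944711 [0.5143086  0.08617788 0.31249626]
the job is handed in; nothing more can be done
```

I opened the shutter, took the blue probe from the rack, pressed the red button through the hole, and handed the job in with the button still held and the probe still gripped. No verdict is reported, so these are my own last checks.

- **Shutter:** I slid it about 38 mm by its orange grip until it hit its end stop (about 13 N). The pictures then showed the hole clear.
- **Button:** I estimate it was about 6.5 mm down, with the tip at about z = 0.0495 m. The push was about 5.4 N, with almost no sideways force, which fits the spring's stated curve. I held it for over 3 s before handing in, at 23.6 s on the clock.
- **Probe grip:** I set the grip to 35 N, and the finger opening stayed at 13.4 mm.
- **Small disagreements:** In the last wrist picture the shank sat roughly 1 mm off the hole's centre. The last single force reading was 3.9 N; the sensor had read about -1 N just before the descent, so the net push is about 4.9 N, within the sensor's noise.
- **Other things in the scene:** I saw no disturbance in the views I took, though I did not recheck each object after the press.

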